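Set the mode selector and lock its guard

ROBOT

A 6-joint arm with a two-finger parallel gripper is mounted at the origin on a cart in front of the work surface, level with it; the furniture and walls round the work are solid. World frame = base frame: x ahead of the robot, y to its left, z up, the work surface at z = 0. Lengths are in mm, angles in degrees, forces in N, time in s.
With the tool pointing down it reaches from about 350 to 850 mm from the base axis. Payload 8.1 kg.
Tool frame: the origin (TCP) lies between the finger pads; the fingertips stand 22 mm ahead of it and the grasp point (between the pads) lies 3 mm ahead of it (r.nose_length is the z of the fingertips in the tool frame, in mm); z points along the fingers, x is the direction in which the jaws open and shut, and the axes are right-handed (so a half turn about z gives the same grasp; the last joint's range is limited). The gripper opens to 85 mm and grips with 20 to 120 N. Pads are 22 mm wide; open, the fingers measure 114 mm over their backs; the gripper's body (76 mm by 85 mm) begins 54 mm behind the grasp point. The pads swing forward as they close: fully open they stand 13 mm farther back than shut.
Start: joints at [-72.33, 7.471, 85.268, -0, 87.261, -4.893], TCP at [230.24, -554.071, 253.292] pointing down, gripper open.
Joint ranges: [-169.43, 169.43], [-51.17, 129.36], [1.28, 143.12], [-76.62, 256.62], [0, 156.53], [-152.29, 152.29]. Speed limits (degrees/s): [136.94, 136.94, 159.86, 180, 180, 180].

INTERFACE

Orientations are given as [roll, pitch, yaw] about the fixed x, y, z axes, in that order (R = Rz(yaw) Ry(pitch) Rx(roll)).
In Python, from bench import r gives the robot as it stands.
- The arm moves only by the shell command python3 -m jog 'ROWS' [FORCE]. ROWS is JSON, a list of rows, each a list of 5 numbers: the shift along the tool's x, y, z in m, then the turn about the tool's z in degrees, then the opening in per cent of the stroke, from 0 (shut) to 100 (fully open). A call has 1 to 8 rows; each row is the pose to reach, as a shift and turn from the pose measured when the call began, along the tool's axes at that moment; what a row does not reach only later rows make up. A row lasts 1/10 s, in which the tool goes at most 50 mm and 8.59 degrees, less where a joint would pass 70% of its speed; a pose out of reach is approached as far as the arm can. A call with a gripper value outside its range is refused whole. The fingers move at their own pace and stop on an object; FORCE is the grip in N (left out, the last holds). Time passes only in rows, so rows that repeat a pose let the fingers close. It gives the time, the measured TCP pose, the force and the opening at its end, in the units of the state.
- r.sense(): the state, without advancing time (a new reading comes with each control period).
- r.snapshot(name): name is "scene" or "top"; returns a dict with "image" (420x560x3 uint8, red, green, blue), "K" (3x3 intrinsics, pixels), "T" (4x4, takes a point from camera to world coordinates). Camera axes: x right, y down, z forward; pixel columns grow to the right and rows downward; lengths in mm; the calibration is good to about 2 mm. A picture is of the moment at which its call begins. There is no depth.
- r.hand_in(): hands the job in, once; it reports no verdict.
Trained networks look in a picture, given as the dict that the camera call returned (one of the last four; its "shot" number tells which), for a name from the list of things; names that differ only in an ending like _2 or _b are one class to them, and where a whole thing is asked for, a point or a joint stands for the part that bears it (a point fixed in the world has none). Each returns a list of dicts, best first, with "conf" (0 to 1); they miss things now and then, are a little off and sometimes report something else, mostly with a low value. They report only what shows in the picture. A call takes as long as a camera call.
- r.search_frame(picture, label): "bbox" ([left, top, right, bottom] in pixels, round what is visible of it).
- r.pinpoint(picture, label): "uv" ([column, row] in pixels: a listed point, or the origin of a listed thing).
The state is a dict: "time": time; "joint_pos": joint angles; "qd": joint speeds; "joint_efforts": joint torques, N m; "tool_pos": TCP position; "tcp_rot": TCP orientation; "ft_force": force on the tool from outside, world axes, zero at the start; "wrist_torque": the same for the moment, N m; "finger_gap": finger opening in mm.
Only numpy, scipy, OpenCV 4.12 (cv2) and the standard library are available. Lean on these libraries where they do the work, as an engineer would, in place of code of your own. Each camera call takes 0.05 s, during which the arm holds its last target. There are 200 camera calls.

TASK

Put the press brake's mode station into the green mode and secure it: turn the black rotary selector clockwise, click by click, until it rests on the green mark (the fourth of its six stops), then swing the yellow-framed clear guard fully down over it so that the red T wing comes up through the guard's slot, and turn the wing a full quarter turn clockwise to lock the guard shut. Leave the tools lying around the station where they are.

Things in the scene. Friction and masses are not known exactly. Their poses are not given: they have to be found in the camera images.
- station: Grey control box fixed to the worktop, 164 mm (own x) by 290 mm (own y), deck 65 mm above the worktop. Origin: on the worktop, straight below the selector's axis; x away from the operator, y to the left, z up. Box: x -82 to +82, y -185 to +105 mm. Guard hinge at y = +75, selector at y = 0, T wing at y = -115 mm. Lamps up to 5 mm high along the front edge.
- selector (a joint): Angle (rad) of the black selector, clockwise from above. Six sprung stops 30 degrees apart: 0 = first (pointer 75 degrees left of station +x), 0.524, 1.047, 1.571 = fourth (green mark, pointer 15 degrees right of +x; the other marks are white), 2.094, 2.618. About 0.16 N m starts each click; let go within 10 degrees of a stop it snaps in. Starts on stop 1, 2 or 3 (may still snap in for 0.3 s).
- selector_grip (a point): On the selector's vertical axis, 31 mm above the deck, 9 mm below the top of its bar handle. Bar: 58 mm long, 12 mm thick, 10 to 40 mm above the deck, a white pointer line on top from the axis to the pointing end; below it a round skirt, 54 mm diameter, 10 mm high. This point's x axis runs along the bar to the pointing end.
- guard (a joint): Opening angle (rad) of the guard: 0 = fully down on the deck, pi/2 = upright, 2.3 = stop. Starts leaning back to the left at 2.1 to 2.25. The hinge is stiff (about 0.3 N m): the guard stays where it is left, and 2 to 4 N at its edge moves it. Upright, its edge stands 304 mm above the worktop.
- guard_hinge (a point): Middle of the guard's hinge line, at (0, +75, 70) mm in the station's frame; the line runs along the station's x.
- guard_edge (a point): Middle of the guard's free edge, 234 mm from the hinge line. Guard: yellow 4 mm plate frame, 84 to 124 mm wide; 23 to 127 mm from the hinge line it carries a clear hood, 104 x 104 mm, 45 mm high, on the side that is up when shut (facing left and down when open). From 127 to 161 mm from the hinge line the plate is flat and unbroken.
- guard_slot (a point): Centre of the slot in the guard's plate, 190 mm from the hinge line: 16 mm wide, 58 mm long along the guard's length.
- wing (a joint): Angle (rad) of the red T wing, clockwise from above: 0 = along the station's y (in line with the slot, unlocked), pi/2 = across the slot (locked, end stop). Starts at 0 to 0.06. Friction of 0.06 N m holds it where it is left. Turned across, it keeps the guard from going down over it or coming up.
- wing_grip (a point): On the wing's vertical axis, 28 mm above the deck, 6 mm below the top of its bar. Bar: 46 mm long, 10 mm thick, 10 to 34 mm above the deck, on a 10 mm round neck; the shut guard's plate lies 3 to 7 mm above the deck round it and the shut hood's wall 63 mm to the left (station +y). This point's y axis runs along the bar.
- driver_red: Bystander, to be left alone: a screwdriver with a red and yellow handle, 186 mm long, lying on the worktop. Origin: centre of its underside.
- stubby_driver: Bystander, to be left alone: a short screwdriver with a black ball handle, 85 mm long, lying on the worktop. Origin: centre of its underside.
- wood_offcut: Bystander, to be left alone: a hardwood packing piece, 215 x 53 x 45 mm, lying on the worktop. Origin: centre of its underside.
- l_sample: Bystander, to be left alone: a bent sheet-metal angle, 100 x 38 x 34 mm, lying on the worktop. Origin: centre of its underside.
- square: Bystander, to be left alone: a small steel machinist's square, 91 x 70 x 14 mm, lying on the worktop. Origin: centre of its underside.
- marker_purple: Bystander, to be left alone: a purple paint marker, 126 mm long, 14 mm thick, lying on the worktop. Origin: centre of its underside.

How it is judged (in metres and radians):
On the way, in this order (a step that is already met when the one before it is completed fails the run):
1. the selector rests on the green mark (value of joint selector between 1.42 and 1.72 rad), for 0.2 s.
2. the guard is fully down (all of step 1 and value of joint guard below 0.03 rad), for 0.2 s.
3. the wing is turned a quarter turn across the slot (all of step 2 and value of joint wing above 1.4 rad), for 0.2 s.
At the end, for the whole second after the job is handed in: The selector rests at its fourth stop on the green mark (within 0.15 rad of 1.571), the guard is fully down (below 0.03 rad), and the wing stands across the slot (above 1.4 rad of the full 1.571), all at rest (all of step 3 and velocity of joint each of selector, wing below 0.1 rad/s); the robot touches nothing.
It fails at once if a tool or offcut lying round the station is shifted by more than 30 mm (distance of any of driver_red, stubby_driver, wood_offcut, l_sample, square, marker_purple from where it was at the start of the episode above 0.03 m).
It also fails if it takes over 69 s, if anything falls off the work surface, if the arm or the gripper's body presses on something with over 40 N, if the wrist force passes 120 N, or if a joint passes its speed limit or range.

## Working session

There is one attempt and no reset: what is moved stays moved. The work goes in short steps, Python scripts to look and compute and a shell command to move; the robot and the scene stay as the last step left them, time stands still between calls to the robot, and variables do not carry over. Pictures are saved under pics/ and viewed, about 8 in all and at most 12, crops included, and the job is handed in when it is done.

```bash
mkdir -p pics; ls
cat > h.py <<'E'
import numpy as np, cv2
from bench import r
def ray(p,uv):
    K=np.array(p["K"]);T=np.array(p["T"]);d=T[:3,:3]@np.linalg.solve(K,[uv[0],uv[1],1]);return T[:3,3],d
def at_z(p,uv,z):
    o,d=ray(p,uv);return o+d*(z-o[2])/d[2]
def proj(p,X):
    K=np.array(p["K"]);T=np.array(p["T"]);c=T[:3,:3].T@(np.array(X)-T[:3,3]);q=K@c;return q[:2]/q[2]
def save(p,n,box=None,s=1):
    im=p["image"]
    if box: im=im[box[1]:box[3],box[0]:box[2]]
    cv2.imwrite("pics/"+n+".png",cv2.cvtColor(cv2.resize(im,None,fx=s,fy=s,interpolation=cv2.INTER_CUBIC),cv2.COLOR_RGB2BGR))
E
python3 - <<'E'
from h import *
s=r.sense();print(s)
ims=[]
for n in("scene","top"):
    p=r.snapshot(n);ims.append(p);save(p,n+"0")
    print(n,np.round(np.array(p["T"])[:3],2).tolist())
    for l,z in(("station",0),("selector_grip",96),("guard_hinge",70),("guard_edge",None),("wing_grip",93)):
        for d in r.pinpoint(p,l)[:2]:
            print(l,d["uv"],d["conf"],at_z(p,d["uv"],z).round(1) if z is not None else "")
cv2.imwrite("pics/both0.png",cv2.cvtColor(np.hstack([i["image"] for i in ims]),cv2.COLOR_RGB2BGR)[:, :])
E
```

```text
pics
{'time': 0.0, 'joint_pos': array([-7.23296632e+01,  7.51532732e+00,  8.53300430e+01, -7.81105072e-04,
        8.72615064e+01, -4.89260252e+00]), 'qd': array([ 0.03284397, -0.01211772,  0.07548556, -0.03482225,  0.04866619,
       -0.01149995]), 'joint_efforts': array([-7.19413511e-04, -5.69397676e+01, -5.00554669e+01, -4.23502997e-04,
        1.49598968e-02, -3.99459248e-05]), 'tool_pos': array([ 230.08284612, -553.57457227,  252.23479092]), 'tcp_rot': array([-1.79991662e+02,  1.06553817e-01, -6.74370148e+01]), 'ft_force': array([ 0.48634473, -0.94652249,  0.35727673]), 'wrist_torque': array([-0.02978766,  0.02595838,  0.06553537]), 'finger_gap': 85.16075340494181}
scene [[-0.69, -0.55, 0.47, -304.21], [-0.72, 0.52, -0.45, 760.87], [0.0, -0.65, -0.76, 1376.47]]
selector_grip [289.5, 196.1] 0.75 [489.5 -35.5  96. ]
guard_hinge [275.7, 210.5] 0.63 [491.8  25.   70. ]
wing_grip [316.2, 176.0] 0.5 [ 493.9 -167.3   93. ]
top [[-0.01, -1.0, 0.09, 386.01], [-1.0, 0.01, 0.01, -25.7], [-0.01, -0.09, -1.0, 1532.07]]
station [289.3, 225.8] 0.88 [492.8 -42.4   0. ]
station [306.8, 265.8] 0.52 [371.4 -94.3   0. ]
selector_grip [291.0, 227.1] 0.55 [482.4 -46.2  96. ]
selector_grip [328.2, 222.5] 0.17 [ 494.8 -152.3   96. ]
guard_hinge [261.9, 229.4] 0.93 [478.  38.  70.]
guard_hinge [202.2, 224.2] 0.55 [494.3 211.5  70. ]
guard_edge [200.2, 224.1] 0.94 
wing_grip [324.4, 221.8] 0.38 [ 497.1 -141.8   93. ]
```

Run:
```python
from h import *
a=r.snapshot("top");save(a,"t1",(150,140,400,320),3.2)
b=r.snapshot("scene");save(b,"s1",(180,80,430,290),2.8)
```

```text
(no output)
```

View pics/t1.png

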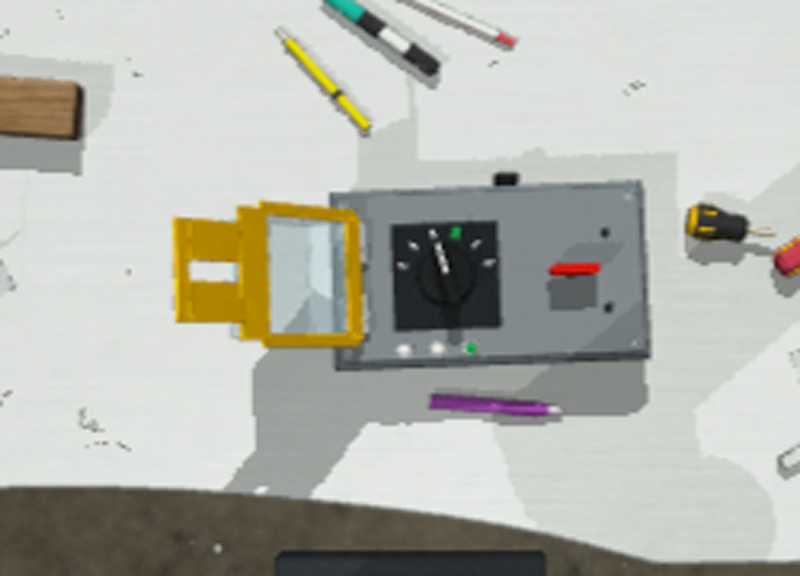

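View pics/s1.png

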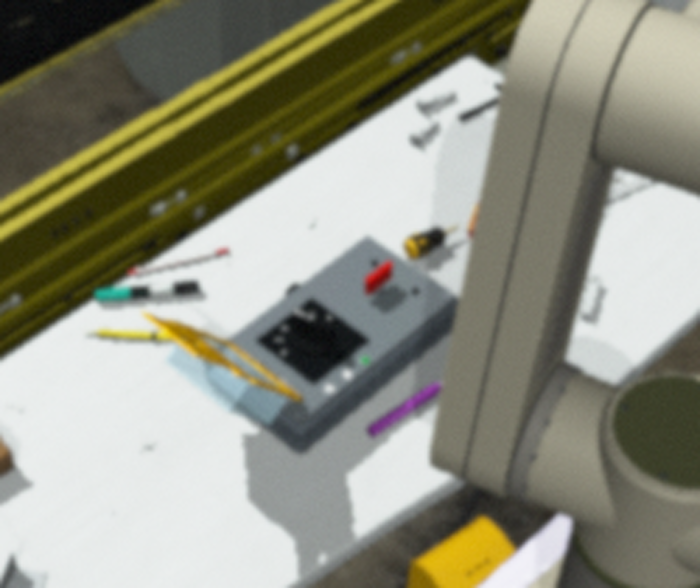

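The top view shows the selector pointing just left of the green mark (pointer tip crop (433,232), green (455,231)), so it looks like stop 3. The wing at (575,268) lies along the station's y. The guard leans back to the left, and the marker lies in front of the station at (490,405). Next I fit the station frame from the deck corners.

Run:
```python
from h import *
from scipy.optimize import least_squares
p=r.snapshot("top")
f=lambda u,v:(150+u/3.2,140+v/3.2)
obs=[((82,105),(331,194)),((82,-185),(640,182)),((-82,-185),(650,357)),((-82,105),(337,369))]
W=[at_z(p,f(*o[1]),65)[:2] for o in obs]
L=np.array([o[0] for o in obs],float)
def R(y):return np.array([[np.cos(y),-np.sin(y)],[np.sin(y),np.cos(y)]])
s=least_squares(lambda q:((L@R(q[2]).T+q[:2])-W).ravel(),[490,-45,0])
print(s.x,np.degrees(s.x[2]),s.fun.round(1))
y=s.x[2]
def w(a,b,z):return np.r_[R(y)@[a,b]+s.x[:2],z]
print("sel",w(0,0,96),"wing",w(0,-115,93),"hinge",w(0,75,70))
print("sel fr pic",at_z(p,f(446,274),105),"tip",at_z(p,f(433,232),105),"wing ends",at_z(p,f(551,268),99),at_z(p,f(600,268),99))
# guard edge candidates
e=[d["uv"] for d in r.pinpoint(p,"guard_edge")][:1][0]
for a in np.arange(2.05,2.3,.05):
    print(round(a,2),proj(p,w(0,75-0+234*np.cos(a)*-1,70+234*np.sin(a))).round(1),e, w(0,75-234*np.cos(a),70+234*np.sin(a)).round(0))
for n in("driver_red","stubby_driver","wood_offcut","l_sample","square","marker_purple"):
    for d in r.pinpoint(p,n)[:1]: print(n,round(d["conf"],2),at_z(p,d["uv"],8).round(0))
```

```text
[ 4.86247923e+02 -4.14455023e+01  3.28513178e-02] 1.8822418608648974 [ 1.9  3.5  2.4 -3.8 -1.9 -3.  -2.4  3.3]
sel [486.2479234  -41.44550231  96.        ] wing [ 490.02514546 -156.38345337   93.        ] hinge [483.78451771  33.51403099  70.        ]
sel fr pic [486.01061973 -41.4576018  105.        ] tip [523.44593517 -30.2089264  105.        ] wing ends [ 491.15569441 -134.90929147   99.        ] [ 490.86467316 -178.44597414   99.        ]
2.05 [216.8 223.6] [202.2, 222.2] [480. 141. 278.]
2.1 [213.  223.9] [202.2, 222.2] [480. 152. 272.]
2.15 [209.4 224.2] [202.2, 222.2] [480. 162. 266.]
2.2 [206.  224.6] [202.2, 222.2] [479. 171. 259.]
2.25 [202.8 224.9] [202.2, 222.2] [479. 180. 252.]
driver_red 0.61 [ 545. -428.    8.]
stubby_driver 0.74 [ 535. -311.    8.]
wood_offcut 0.57 [650. 410.   8.]
l_sample 0.96 [477. 427.   8.]
square 0.63 [ 361. -368.    8.]
marker_purple 0.5 [368. -97.   8.]
```

Measured: station at about (486,-41), yaw 1.9°, and the pointer is 14.8° left of +x, which is stop 3. It needs one click. First I move over the selector.

```bash
python3 -m jog '[[-0.375,-0.433,0.03,5.7,50],[-0.375,-0.433,0.03,5.7,50],[-0.375,-0.433,0.03,5.7,50],[-0.375,-0.433,0.03,5.7,50],[-0.375,-0.433,0.03,5.7,50],[-0.375,-0.433,0.03,5.7,50],[-0.375,-0.433,0.03,5.7,50],[-0.375,-0.433,0.03,5.7,50]]' 40
cat > d.py <<'E'
import sys
from h import *
from scipy.spatial.transform import Rotation as Ro
# usage: d.py x y z yaw -> needed tool shift (m) and turn
x,y,z,yaw=map(float,sys.argv[1:5]);s=r.sense()
M=Ro.from_euler("xyz",s["tcp_rot"],degrees=True).as_matrix()
print((M.T@(np.array([x,y,z])-s["tool_pos"])/1000).round(4),"turn",round((s["tcp_rot"][2]-yaw+180)%360-180,1),"pos",s["tool_pos"].round(1),s["tcp_rot"].round(1),"F",s["ft_force"].round(1),"Tq",s["wrist_torque"].round(2),"gap",round(s["finger_gap"],1),"j",s["joint_pos"].round(0),"t",round(s["time"],2))
E
python3 d.py 486 -41 160 -73.1
```

```text
time: 1.9
tool_pos: [409.3, -194.9, 232.6]
tcp_rot: [-180.0, -0.0, -73.2]
ft_force: [1.8, 0.1, 0.6]
finger_gap: 42.9
[-0.1251 -0.118   0.0726] turn -0.1 pos [ 409.3 -194.9  232.6] [-180.    -0.   -73.2] F [1.8 0.1 0.6] Tq [-0.03  0.04 -0.  ] gap 42.9 j [-32. -15. 109.   0.  86.  41.] t 1.9
```

```bash
python3 -m jog '[[-0.125,-0.118,0.03,0,50],[-0.125,-0.118,0.03,0,50],[-0.125,-0.118,0.05,0,50],[-0.125,-0.118,0.072,0,50],[-0.125,-0.118,0.072,0,50],[-0.125,-0.118,0.072,0,50],[-0.125,-0.118,0.072,0,50]]'
python3 d.py 486 -41 104 -73.1
python3 - <<'E'
from h import *
p=r.snapshot("top");save(p,"t2",(240,180,350,260),7)
s=r.snapshot("scene")
for q in(p,s):
  for d in r.pinpoint(q,"selector_grip")[:2]: print(d["conf"],at_z(q,d["uv"],96))
  print(proj(q,r.sense()["tool_pos"]))
E
```

```text
time: 2.6
tool_pos: [486.6, -42.0, 161.9]
tcp_rot: [-179.9, -0.1, -73.2]
ft_force: [0.6, -0.4, 0.3]
finger_gap: 42.9
[-0.0012  0.0004  0.0579] turn -0.1 pos [486.6 -42.  161.9] [-1.799e+02 -1.000e-01 -7.320e+01] F [ 0.6 -0.4  0.3] Tq [-0.01  0.02 -0.05] gap 42.9 j [-11.  -7. 109.  -0.  77.  62.] t 2.6
[289.91799745 223.87760385]
0.7 [487.02068425 -40.03967856  96.        ]
[291.8864196  181.90406139]
```

View pics/t2.png

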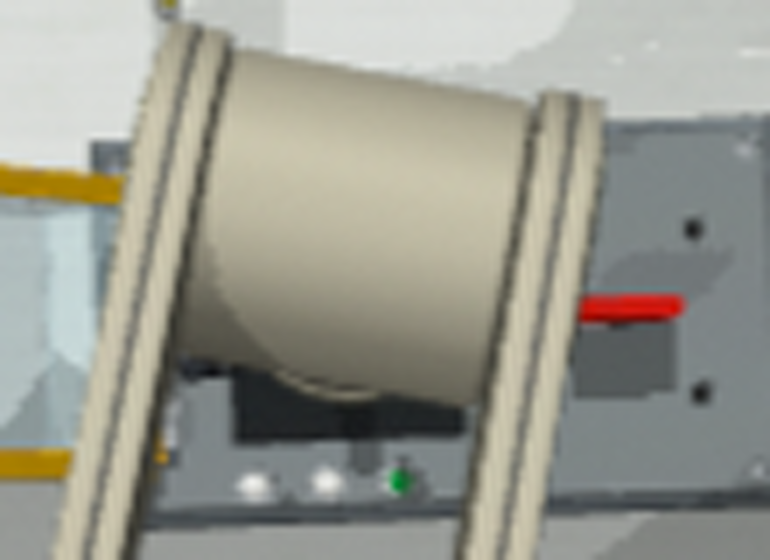

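The arm hides the selector from above, but the scene view puts it at (487,-40), which agrees with my fit. Next I descend and grip.

```bash
python3 -m jog '[[-0.001,0,0.03,0,50],[-0.001,0,0.057,0,50],[-0.001,0,0.057,0,50],[-0.001,0,0.057,0,0],[-0.001,0,0.057,0,0],[-0.001,0,0.057,0,0],[-0.001,0,0.057,0,0],[-0.001,0,0.057,0,0]]' 40
python3 d.py 486 -41 104 -103.1
```

```text
time: 3.6
tool_pos: [488.0, -42.8, 107.2]
tcp_rot: [-179.7, -0.3, -73.3]
ft_force: [0.5, -5.9, -0.0]
finger_gap: 10.8
[-0.0023  0.0014  0.0032] turn 29.8 pos [488.  -42.8 107.2] [-179.7   -0.3  -73.3] F [ 0.5 -5.9 -0. ] Tq [-0.8  -0.02 -0.09] gap 10.8 j [-11.  -3. 112.  -0.  71.  62.] t 3.6
```

```bash
python3 -m jog '[[0,0,0,8,0],[0,0,0,16,0],[0,0,0,24,0],[0,0,0,31,0],[0,0,0,31,0],[0,0,0,31,0]]'
python3 d.py 486 -41 104 -103.1
```

```text
time: 4.2
tool_pos: [488.0, -42.8, 107.2]
tcp_rot: [-179.6, -0.1, -104.1]
ft_force: [3.0, -0.6, -10.7]
finger_gap: 11.2
[-0.0012  0.0024  0.0032] turn -1.0 pos [488.  -42.8 107.2] [-1.796e+02 -1.000e-01 -1.041e+02] F [  3.   -0.6 -10.7] Tq [ 0.17 -0.49 -0.02] gap 11.2 j [-11.  -3. 112.  -0.  71.  93.] t 4.2
```

```bash
python3 -m jog '[[0,0,0,31,50],[0,0,0,0,50],[0,0,0,0,50]]' >/dev/null 2>&1 --help; python3 d.py 486 -41 104 -103.1 | tail -c 60
```

```text
.49 -0.02] gap 11.2 j [-11.  -3. 112.  -0.  71.  93.] t 4.2
```

That command was malformed, but the clock still reads 4.2 s and the gap 11.2 mm, so nothing moved. Now the proper release and lift.

```bash
python3 -m jog '[[0,0,0,0,50],[0,0,0,0,50],[0,0,0,0,50],[0,0,-0.05,0,50],[0,0,-0.1,0,50],[0,0,-0.15,-8,50],[0,0,-0.2,-16,20],[0,0,-0.2,-16,0]]'
python3 d.py 456 250 310 -88
python3 - <<'E'
from h import *
q=r.snapshot("scene");save(q,"s3",(220,130,340,250),5)
E
```

```text
time: 5.0
tool_pos: [489.9, -42.6, 317.0]
tcp_rot: [-178.8, -0.4, -87.8]
ft_force: [1.2, 0.3, 0.0]
finger_gap: 14.7
[-0.2938  0.0226  0.0044] turn 0.2 pos [489.9 -42.6 317. ] [-178.8   -0.4  -87.8] F [1.2 0.3 0. ] Tq [ 0.04 -0.   -0.01] gap 14.7 j [-11. -12.  97.  -0.  93.  77.] t 5.0
```

View pics/s3.png

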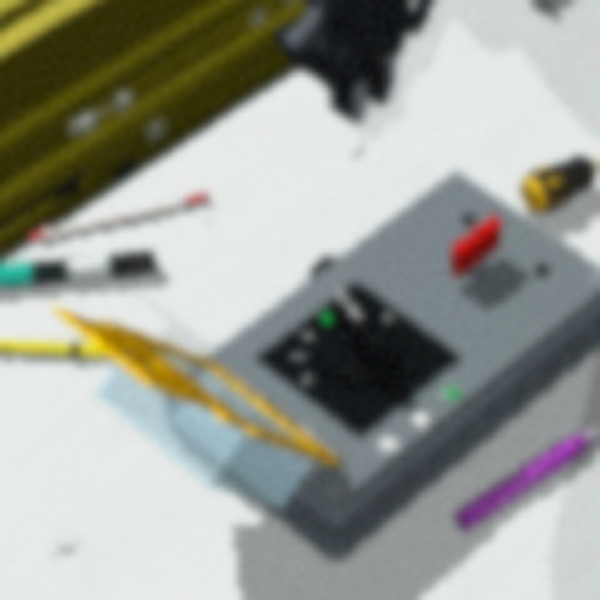

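The white pointer appears near crop (350,300), between green (327,319) and the next mark. The handle stands above the marks, so I check this by projecting the expected line for each stop.

Run:
```python
from h import *
p=r.snapshot("scene")
c=np.array([488,-42]);im=p["image"].astype(float).mean(2)
for k in range(6):
    a=np.radians(1.9+75-30*k);e=np.array([np.cos(a),np.sin(a)])
    tip,ax=[(proj(p,[*(c+e*d),105])-[220,130])*5 for d in(29,0)]
    g=(proj(p,[*(c+e*45),65])-[220,130])*5
    line=np.mean([im[tuple(np.round(proj(p,[*(c+e*d),105])[::-1]).astype(int))] for d in range(4,27,2)])
    print(k+1,"axis",ax.round(),"tip",tip.round(),"mark45",g.round(),"line brightness",line.round())
```

```text
1 axis [356. 318.] tip [318. 334.] mark45 [297. 383.] line brightness 27.0
2 axis [356. 318.] tip [312. 318.] mark45 [288. 358.] line brightness 38.0
3 axis [356. 318.] tip [318. 301.] mark45 [297. 332.] line brightness 63.0
4 axis [356. 318.] tip [334. 289.] mark45 [321. 314.] line brightness 112.0
5 axis [356. 318.] tip [355. 285.] mark45 [354. 307.] line brightness 69.0
6 axis [356. 318.] tip [377. 289.] mark45 [387. 314.] line brightness 54.0
```

The line brightness peaks clearly at stop 4, so the selector is on green. Now I move behind the guard.

```bash
python3 -m jog '[[-0.28,0.03,0.0,0,0],[-0.28,0.03,0,0,0],[-0.28,0.03,0,0,0],[-0.28,0.03,0,0,0],[-0.28,0.03,0,0,0],[-0.28,0.03,0,0,0],[-0.28,0.03,0.03,0,0],[-0.28,0.03,0.065,0,0]]'
python3 d.py 455 225 254 -88.1
```

```text
time: 5.9
tool_pos: [448.9, 237.7, 242.1]
tcp_rot: [-179.3, -0.3, -88.0]
ft_force: [0.4, -0.3, -0.7]
finger_gap: 0.3
[ 0.013  -0.0058 -0.0118] turn 0.1 pos [448.9 237.7 242.1] [-179.3   -0.3  -88. ] F [ 0.4 -0.3 -0.7] Tq [-0.07  0.02 -0.03] gap 0.3 j [ 22.  -7. 101.  -0.  85. 110.] t 5.9
```

```bash
python3 -m jog '[[0.015,-0.005,-0.012,0,0],[0.043,-0.005,-0.017,0,0],[0.068,-0.005,-0.034,0,0],[0.092,-0.005,-0.047,0,0],[0.121,-0.005,-0.057,0,0],[0.150,-0.005,-0.065,0,0],[0.150,-0.005,-0.065,0,0]]'
python3 d.py 455 225 254 -88.1
python3 - <<'E'
from h import *
q=r.snapshot("scene");save(q,"s4",(180,80,400,250),3.5)
E
```

```text
time: 6.6
tool_pos: [458.3, 85.8, 307.5]
tcp_rot: [-179.3, -0.3, -88.2]
ft_force: [0.6, 2.0, -0.5]
finger_gap: -0.1
[-0.1395 -0.0005  0.0527] turn -0.1 pos [458.3  85.8 307.5] [-179.3   -0.3  -88.2] F [ 0.6  2.  -0.5] Tq [ 0.02 -0.08 -0.04] gap -0.1 j [  5. -15. 101.  -0.  93.  93.] t 6.6
```

View pics/s4.png

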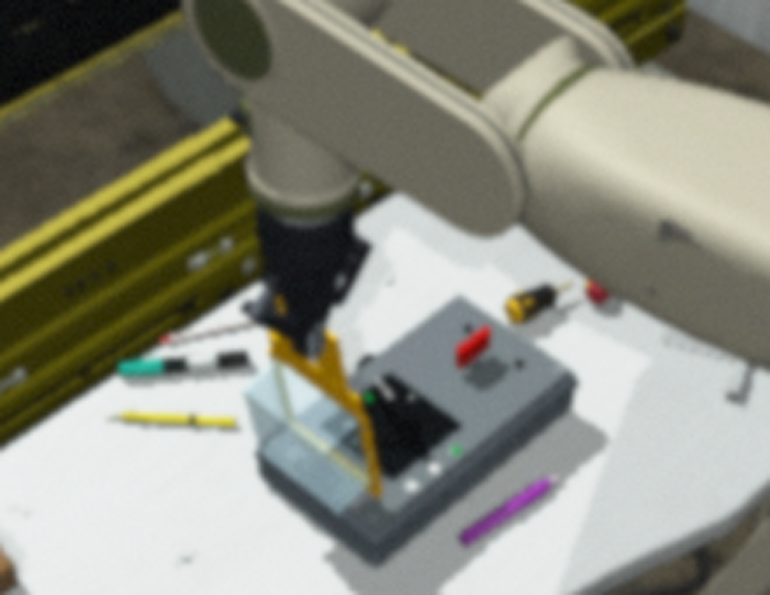

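The guard is nearly upright, with the fingers behind its edge at crop (310,330). I continue over the top and down.

```bash
python3 -m jog '[[0.020,0,-0.003,0,0],[0.039,0,-0.003,0,0],[0.066,0,0.006,0,0],[0.092,0,0.017,0,0],[0.116,0,0.026,0,0],[0.141,0,0.038,0,0],[0.163,0,0.052,0,0],[0.184,0,0.070,0,0]]'
python3 d.py 462 -155 94 -88.1
```

```text
time: 7.45
tool_pos: [464.8, -96.8, 236.3]
tcp_rot: [-179.4, -0.2, -88.1]
ft_force: [-0.1, 0.9, 0.8]
finger_gap: -0.1
[0.0575 0.0062 0.1425] turn -0.0 pos [464.8 -96.8 236.3] [-179.4   -0.2  -88.1] F [-0.1  0.9  0.8] Tq [ 0.1  -0.04 -0.  ] gap -0.1 j [-18. -12. 106.   0.  85.  70.] t 7.45
```

```bash
python3 -m jog '[[0.017,0,0.021,0,0],[0.033,0,0.043,0,0],[0.043,0,0.067,0,0],[0.053,0,0.092,0,0],[0.057,0,0.110,0,0],[0.059,0,0.126,0,0],[0.059,0,0.138,0,0],[0.059,0,0.145,0,0]]'
python3 d.py 462 -155 94 -88.1
python3 - <<'E'
from h import *
q=r.snapshot("scene");save(q,"s5",(230,110,370,230),5)
E
```

```text
time: 8.25
tool_pos: [467.9, -155.2, 92.3]
tcp_rot: [-179.5, -0.1, -88.1]
ft_force: [-31.3, 12.4, 69.2]
finger_gap: -0.4
[-0.0004  0.0059 -0.0017] turn -0.0 pos [ 467.9 -155.2   92.3] [-1.795e+02 -1.000e-01 -8.810e+01] F [-31.3  12.4  69.2] Tq [2.17 5.26 0.08] gap -0.4 j [-24.  -1. 112.   0.  69.  64.] t 8.25
```

View pics/s5.png

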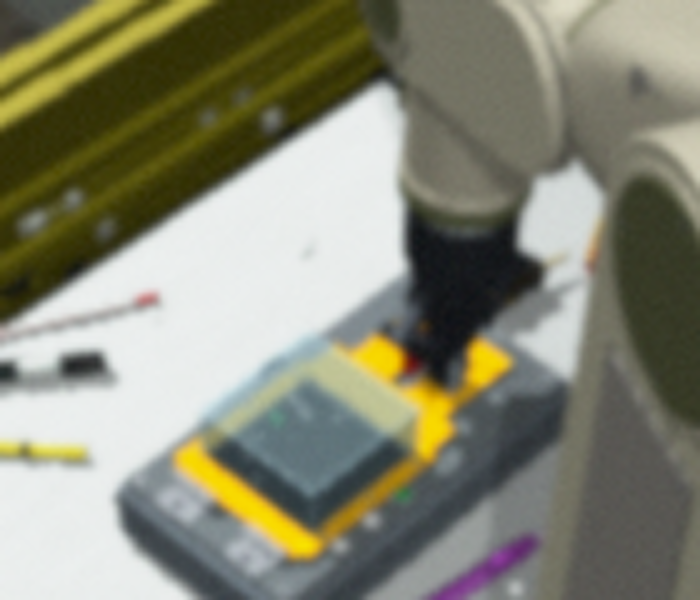

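The guard lies flat, with a contact force of 69 N. I back off at once, then turn the tool for the wing.

```bash
python3 -m jog '[[0,0,-0.03,0,0],[0,0,-0.08,0,0],[0,0,-0.1,0,20],[0,-0.02,-0.1,-8,50],[0,-0.02,-0.1,-16,50],[0,-0.02,-0.1,-24,50],[0,-0.02,-0.1,-32,50],[0,-0.02,-0.1,-40,50]]'
python3 -m jog '[[0,0,0,-8,50],[0,0,0,-16,50],[0,0,0,-24,50],[0,0,0,-32,50],[0,0,0,-40,50],[0,0,0,-48,50],[0,0,0,-50,50],[0,0,0,-50,50]]'
python3 d.py 491 -156.7 100 1.9
python3 - <<'E'
from h import *
q=r.snapshot("scene");save(q,"s6",(250,110,370,210),6)
for l,z in(("wing_grip",93),("guard_slot",70),("guard_edge",70)):
  for d in r.pinpoint(q,l)[:1]: print(l,round(d["conf"],2),at_z(q,d["uv"],z))
E
```

```text
time: 9.1
tool_pos: [487.0, -153.3, 192.6]
tcp_rot: [-179.8, -0.3, -47.8]
ft_force: [0.7, -0.5, 0.2]
finger_gap: 42.7
time: 9.9
tool_pos: [487.0, -152.4, 192.1]
tcp_rot: [179.9, -0.4, 2.3]
ft_force: [-0.4, 0.4, 0.7]
finger_gap: 43.0
[0.0033 0.0043 0.0921] turn 0.4 pos [ 487.  -152.4  192.1] [179.9  -0.4   2.3] F [-0.4  0.4  0.7] Tq [-0.01 -0.01 -0.03] gap 43.0 j [-23.  -5. 104.   0.  80. -26.] t 9.9
wing_grip 0.53 [ 489.6236039  -152.03515442   93.        ]
guard_slot 0.97 [ 508.53323704 -162.79121732   70.        ]
guard_edge 0.92 [ 492.54439268 -203.77135075   70.        ]
```

View pics/s6.png

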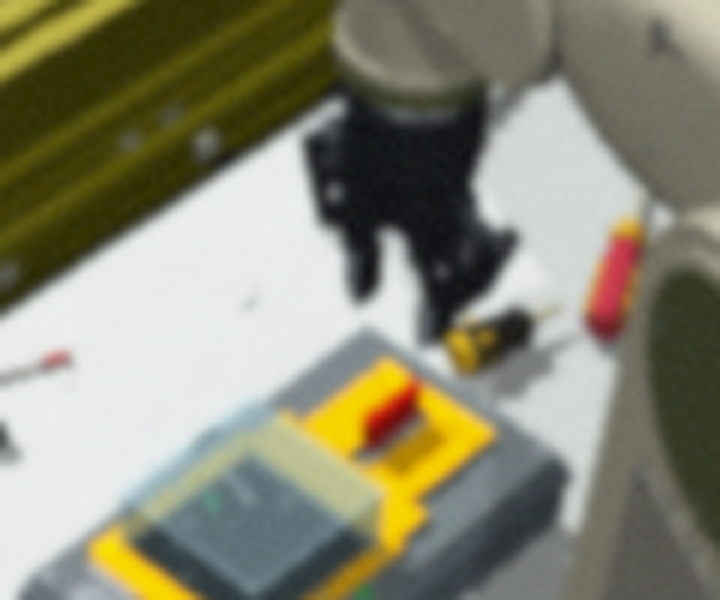

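The guard is shut and the red wing stands up through the slot at crop (392,410), still in line with it. Now I grip the wing.

```bash
python3 -m jog '[[0.0035,0.0035,0.04,0,40],[0.0035,0.0035,0.075,0,40],[0.0035,0.0035,0.090,0,40],[0.0035,0.0035,0.091,0,0],[0.0035,0.0035,0.091,0,0],[0.0035,0.0035,0.091,0,0],[0.0035,0.0035,0.091,0,0],[0.0035,0.0035,0.091,0,0]]' 40
python3 d.py 490.5 -155.5 100 -88.1
```

```text
time: 10.9
tool_pos: [491.6, -156.2, 101.8]
tcp_rot: [179.9, -0.4, 2.2]
ft_force: [5.1, 1.1, -14.6]
finger_gap: 8.8
[-0.0011 -0.0007  0.0018] turn 90.3 pos [ 491.6 -156.2  101.8] [179.9  -0.4   2.2] F [  5.1   1.1 -14.6] Tq [ 0.08 -0.74 -0.17] gap 8.8 j [-23.   1. 108.   0.  70. -26.] t 10.9
```

```bash
python3 -m jog '[[0,0,0,8,0],[0,0,0,16,0],[0,0,0,24,0],[0,0,0,32,0],[0,0,0,40,0],[0,0,0,48,0],[0,0,0,48,0]]'
python3 d.py 490.5 -155.5 100 -88.1
```

```text
time: 11.6
tool_pos: [492.8, -156.6, 101.9]
tcp_rot: [-179.6, -0.5, -46.1]
ft_force: [11.8, -3.5, -23.7]
finger_gap: 9.0
[-0.0024  0.0009  0.0018] turn 42.0 pos [ 492.8 -156.6  101.9] [-179.6   -0.5  -46.1] F [ 11.8  -3.5 -23.7] Tq [-0.46 -1.81 -0.07] gap 9.0 j [-23.   1. 108.   0.  70.  23.] t 11.6
```

```bash
python3 -m jog '[[0,0,0,8,0],[0,0,0,16,0],[0,0,0,24,0],[0,0,0,32,0],[0,0,0,39,0],[0,0,0,43,0],[0,0,0,43,0]]'
python3 d.py 490.5 -155.5 100 -88.1
```

```text
time: 12.3
tool_pos: [493.4, -157.7, 101.9]
tcp_rot: [-179.3, -0.3, -89.2]
ft_force: [9.4, -7.7, -22.4]
finger_gap: 8.9
[-0.0022  0.0029  0.0018] turn -1.1 pos [ 493.4 -157.7  101.9] [-179.3   -0.3  -89.2] F [  9.4  -7.7 -22.4] Tq [-1.01 -1.28  0.38] gap 8.9 j [-23.   2. 108.   0.  70.  66.] t 12.3
```

The moment about z has risen to 0.38 N m, so the wing is on its end stop. Release, lift and check.

```bash
python3 -m jog '[[0,0,0,0,0],[0,0,0,0,50],[0,0,0,0,50],[0,0,0,0,50],[0,0,-0.04,0,50],[0,0,-0.09,0,50],[0,0,-0.14,0,50],[0,0,-0.19,0,50]]'
python3 -m jog '[[0.05,0,0,0,50],[0.1,0,0,0,50],[0.15,0,0,0,50],[0.2,0,0,0,50],[0.22,0,0,0,50],[0.22,0,0,0,50]]'
python3 d.py 490.5 -155.5 100 -88.1
python3 - <<'E'
from h import *
q=r.snapshot("scene");t=r.snapshot("top")
a=cv2.resize(q["image"][120:230,230:370],None,fx=5.5,fy=5.5)[:, :];save(q,"s7",(230,120,370,230),3);save(t,"t7",(220,170,360,280),3)
cv2.imwrite("pics/f7.png",np.hstack([cv2.imread("pics/s7.png")[:, :400],cv2.imread("pics/t7.png")[:, :400]]))
for l in("driver_red","stubby_driver","wood_offcut","l_sample","square","marker_purple"):
    for d in r.pinpoint(t,l)[:1]: print(l,round(d["conf"],2),at_z(t,d["uv"],8).round(0))
c=np.array([488,-42])
for p in(q,t):
  im=p["image"].astype(float).mean(2)
  print([np.mean([im[tuple(np.round(proj(p,[*(c+np.array([np.cos(a),np.sin(a)])*d),105])[::-1]).astype(int))] for d in range(6,27,2)]).round() for a in np.radians(76.9-30*np.arange(6))])
E
```

```text
time: 13.1
tool_pos: [490.9, -156.8, 294.9]
tcp_rot: [-179.2, -0.3, -89.2]
ft_force: [0.9, -0.1, -1.0]
finger_gap: 42.7
time: 13.7
tool_pos: [493.0, -379.9, 296.3]
tcp_rot: [-179.2, -0.4, -89.4]
ft_force: [-0.9, 0.0, -0.3]
finger_gap: 42.5
[-0.2256  0.003   0.1949] turn -1.3 pos [ 493.  -379.9  296.3] [-179.2   -0.4  -89.4] F [-0.9  0.  -0.3] Tq [ 0.    0.02 -0.02] gap 42.5 j [-42.   9.  79.   0.  91.  47.] t 13.7
driver_red 0.58 [ 544. -432.    8.]
stubby_driver 0.61 [ 530. -311.    8.]
l_sample 0.92 [482. 425.   8.]
square 0.48 [ 369. -364.    8.]
marker_purple 0.49 [379. -91.   8.]
[np.float64(107.0), np.float64(110.0), np.float64(116.0), np.float64(131.0), np.float64(115.0), np.float64(113.0)]
[np.float64(113.0), np.float64(114.0), np.float64(120.0), np.float64(146.0), np.float64(113.0), np.float64(113.0)]
```

View pics/f7.png

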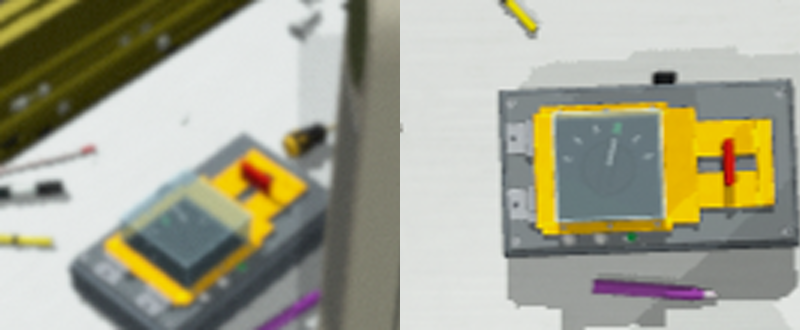

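The final view shows the pointer under the hood at the green mark, right half (612,150). The guard is flat and the wing stands across the slot, (729,139) to (728,187). The tools are where they were, apart from detector scatter. Handing in.

```bash
python3 -c "
from bench import r
print(r.hand_in())"
```

```text
the job is handed in; nothing more can be done
None
```

I put the mode station into the green mode, locked it and handed the job in at about 14 s of the 69 s allowed. The hand-in gave no verdict.

- **Selector:** it started on the third stop and I turned it one click clockwise. Both cameras place the pointer line clearly on the fourth stop (green).
- **Guard:** I swung it over from behind and pressed it flat. At the bottom I pressed harder than intended: the wrist read 69 N downward and 31 N sideways for a moment. That is under the 120 N wrist limit. The contact should have been with the fingertips, but I could not measure whether the gripper's body pressed on anything (40 N limit).
- **Wing:** it came up through the slot. I turned the tool 91° clockwise until the torque rose at the end stop. The last picture shows the wing across the slot to within a few degrees, by eye.
- **End state:** the arm is clear of everything, with wrist force about 0.
- **Tools:** five of the six were found again within about 13 mm of their first readings, which I take as detector scatter. The `wood_offcut` was not detected in the last picture, but the arm never came near it.

One release command was malformed and refused. I checked that nothing had moved before carrying on.

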